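# Hang the square pastry frame on the drip rack

## Task

Pick up the wooden rod, thread it through the square steel pastry frame that lies on the pasta board, and lift and carry the frame on the rod (do not grip the frame itself). Lay the rod across the two forks of the drip rack so that the frame hangs on it between the forks, and let go. Leave the six-sided frame where it lies.

Things in the scene. Friction and masses are not known exactly. Their poses are not given: they have to be found in the camera images.
- rod: Straight dark wooden rod, 18 mm square in section, 320 mm long, 70 g, lying flat on the pasta board (a fixed wooden board whose top is 15 mm above the work surface). Origin: centre of the rod, 9 mm above the board at the start. Its y axis runs along its length; both ends are alike.
- square_frame: Loose square pastry frame of steel sheet, about 90 g: a square tube 65 mm wide and high, 40 mm long, walls 2.5 mm, bore 60 by 60 mm right through. Lies on a flat side on the board, bore level, left or right of the rod (the six-sided frame opposite), bore within 10 degrees of the world's y. Origin: centre of the bore, 32.5 mm above the board; y axis along the bore, z up at the start.
- hex_frame: Bystander: six-sided (hexagonal) pastry frame of the same steel, 65 mm across the flats, 75 mm across the corners, 40 mm long, lying on a flat with its bore level. Origin: centre of its bore, y axis along the bore. To be left alone.
- rack: Aluminium drip rack fixed on the board: base 100 x 290 x 6 mm, two upright forks 12 mm thick, 125 mm either side of the middle along its y axis. Fork: flat seat 26 mm wide, 90 mm above the underside; prongs flare to 68 mm apart at the tips, 125 mm up. A rod in both forks runs along y, its centre 99 mm above the underside. Origin: centre of the base's underside, on the board; z up.
There are look-alikes about, which are no part of the job. What is shaped like the square_frame but red is not meant.

How it is judged:
By the outcome, as a careful person would: the job done as asked, in the order asked, and still so for the second after the job is handed in, with the robot touching nothing.
It also fails if it takes over 56 s, if anything falls off the work surface, if the arm or the gripper's body presses on something with over 40 N, if the wrist force passes 120 N, or if a joint passes its speed limit or range.

## Robot

A 7-joint arm with a two-finger parallel gripper is mounted at the origin on the work surface. World frame = base frame: x ahead of the robot, y to its left, z up, the work surface at z = 0. Lengths are in m, angles in rad, forces in N, time in s.
With the tool pointing down it reaches from about 0.35 to 0.9 m from the base axis. Payload 7.2 kg.
Tool frame: the origin (TCP) lies at the very end of the fingers, on their centre line; the grasp point (between the pads) lies 19 mm behind it; z points along the fingers, y is the direction in which the jaws open and shut (so a half turn about z gives the same grasp; the last joint's range is limited). The gripper opens to 88 mm and grips with 3 to 60 N. Pads are 20 mm wide; open, the fingers measure 115 mm over their backs; the gripper's body (75 mm by 178 mm) begins 61 mm behind the grasp point.
Start: joints at [-1.329, 0.411, -0.013, 1.596, 0.006, 1.134, -0.082], TCP at [0.191, 0.595, 0.223] pointing down, gripper open.
Joint ranges: [-2.95, 2.95], [-0.29, 1.99], [-1.47, 1.44], [0.14, 2.54], [-1.03, 4.17], [0.13, 1.85], [-2.86, 2.86]. Speed limits (rad/s): [2.39, 2.39, 3.01, 3.01, 3.14, 3.14, 3.14].

## Interface

Orientations are given as a rotation vector (axis times angle).
In Python, from bench import sense, read_camera, finish_job, look_for, cut_out, landmark_of gives the robot as it stands. The module is installed in compiled form; this text tells all that it offers.
- The arm moves only by the tool send_rows, never from a script. Its argument "targets" is a list of rows, each a list of 7 numbers: the shift along the world's x, y, z in cm, then the turn, a rotation vector about the world's x, y, z in degrees, then the finger opening in cm, from 0 to 8.78. A call has 1 to 12 rows; each row shifts and turns the commanded pose from where the row before left it; what a row does not reach is not made up. A row lasts 1/12 s, in which the tool goes at most 41.7 mm and 7.16 degrees, less where a joint would pass 70% of its speed; a pose out of reach is approached as far as the arm can. A call with a gripper value outside its range is refused whole. The fingers move at their own pace and stop on an object; the grip force is fixed at half the most. Time passes only in rows, so rows that do not move let the fingers close. It gives the time, the measured TCP pose, the force and the opening at its end, in the units of the state.
- sense(): the state, without advancing time (a new reading comes with each control period).
- read_camera(name): name is "side" or "top" or "wrist"; returns a dict with "img" (384x512x3 uint8, red, green, blue), "range_z" (384x512 float32, m along the optical axis (not along the pixel's ray), 0 where there is no reading), "fx", "fy", "cx", "cy" (pixels), "R" (3x3) and "t" (3): a world point X has camera coordinates R X + t; the wrist camera has in their place "T_tool_cam" (4x4, takes a point from camera to tool coordinates, whose origin is the TCP and whose axes are the flange's). Camera axes: x right, y down, z forward; pixel columns grow to the right and rows downward; lengths in m; the calibration is good to about 2 mm. A picture is of the moment at which its call begins: read the wrist's pose just before it.
- finish_job(): hands the job in, once; it reports no verdict.
Trained networks look in a picture, given as the dict that the camera call returned (one of the last four; its "shot" number tells which), for a name from the list of things; names that differ only in an ending like _2 or _b are one class to them, and where a whole thing is asked for, a point or a joint stands for the part that bears it (a point fixed in the world has none). Each returns a list of dicts, best first, with "conf" (0 to 1); they miss things now and then, are a little off and sometimes report something else, mostly with a low value. They report only what shows in the picture. A call takes as long as a camera call. They do not tell look-alikes from the thing itself.
- look_for(picture, label): "extent" ([left, top, right, bottom] as shares, 0 to 1, of the picture: columns of its width, rows of its height, round what is visible of it).
- cut_out(picture, label): "mask" (384x512 bool, what is visible of it) and "extent" ([left, top, right, bottom] as shares, 0 to 1, of the picture: columns of its width, rows of its height, round what is visible of it).
- landmark_of(picture, label): "xy" ([column, row] as shares, 0 to 1, of the picture: columns of its width, rows of its height: a listed point, or the origin of a listed thing).
The state is a dict: "t": time; "q": joint angles; "joint_velocities": joint speeds; "joint_torque": joint torques, N m; "eef_pos": TCP position; "orientation": TCP orientation; "contact_force": force on the tool from outside, world axes, zero at the start; "ft_torque": the same for the moment, N m; "opening": opening from 0.0 (shut) to 1.0 (fully open).
Only numpy, scipy, OpenCV 4.12 (cv2) and the standard library are available. Lean on these libraries where they do the work, as an engineer would, in place of code of your own. Each camera call takes 0.05 s, during which the arm holds its last target.

## Working session

There is one attempt and no reset: what is moved stays moved. The work goes in short steps, Python scripts to look and compute and a tool call to move; the robot and the scene stay as the last step left them, time stands still between calls to the robot, and variables do not carry over. Pictures are saved under pics/ and viewed, and the job is handed in when it is done.

Besides the shell and the picture viewer there is one more tool, called as name([rows], argument=value, ...), one row to a line, values as JSON. send_rows: Moves the arm, as the interface text tells. Its arguments: {"type":"object","properties":{"targets":{"type":"array"}},"required":["targets"]}

```bash
mkdir -p pics
cat > h.py <<'E'
import numpy as np, cv2
from bench import *
def save(p,name,crop=None,scale=1):
    im=p["img"][:,:,::-1].copy()
    if crop: im=im[crop[1]:crop[3],crop[0]:crop[2]]
    if scale!=1: im=cv2.resize(im,None,fx=scale,fy=scale,interpolation=cv2.INTER_CUBIC)
    cv2.imwrite("pics/"+name,im)
def world(p,T=None):
    z=p["range_z"]; v,u=np.mgrid[0:384,0:512]
    c=np.stack([(u-p["cx"])/p["fx"]*z,(v-p["cy"])/p["fy"]*z,z],-1)
    if "R" in p: return (c-p["t"])@p["R"]
    s=T; M=p["T_tool_cam"]; c=c@M[:3,:3].T+M[:3,3]
    R=cv2.Rodrigues(np.array(s["orientation"],float))[0]
    return c@R.T+np.array(s["eef_pos"])
E
python3 - <<'E'
from h import *
s=sense();print(s)
for n in("top","side"):
    p=read_camera(n);save(p,n+"0.png",scale=1.5)
    np.savez("/tmp/%s0.npz"%n,img=p["img"],W=world(p),z=p["range_z"])
    print(n,p["fx"],p["R"],p["t"])
    for l in("rod","square_frame","hex_frame","rack"):
        for d in cut_out(p,l): 
            m=d["mask"]; ww=world(p)[m&(p["range_z"]>0)]
            print(l,d["conf"],np.round(np.array(d["extent"])*[512,384,512,384]),np.round(np.median(ww,0),3))
E
```

```text
{'t': 0.0, 'q': array([-1.32921652,  0.4118572 , -0.01272949,  1.59702338,  0.00562048,
        1.13428739, -0.08216692]), 'joint_velocities': array([-0.00047626, -0.00056027, -0.00080711, -0.00180767, -0.00136388,
       -0.00112786, -0.00081933]), 'joint_torque': array([-5.43141705e-04, -5.87961459e+01,  6.41210619e-01, -2.91083300e+01,
       -5.39747591e-02,  1.82143506e-02,  1.22234137e-04]), 'eef_pos': array([0.19041654, 0.59477101, 0.22184405]), 'orientation': array([-4.84511637e-01, -3.10388595e+00,  2.41111250e-03]), 'contact_force': array([ 0.60484208, -0.43321588, -0.48563339]), 'ft_torque': array([-0.02056488,  0.01583244, -0.01943143]), 'opening': 1.0001798320255426}
top 390.6208062420682 [[-0.02412587 -0.99959859 -0.01485252]
 [-0.99173472  0.02580355 -0.12568383]
 [ 0.12601662  0.01169753 -0.99195916]] [-0.05241355  0.46560437  1.17895995]
rod 0.91 [182. 196. 282. 206.] [0.439 0.012 0.031]
square_frame 0.87 [381. 236. 404. 255.] [ 0.292 -0.469  0.063]
square_frame 0.83 [345. 248. 373. 270.] [ 0.256 -0.364  0.063]
square_frame 0.62 [298. 240. 315. 266.] [ 0.273 -0.215  0.064]
square_frame 0.58 [313. 170. 326. 198.] [ 0.477 -0.259  0.078]
hex_frame 0.6 [132. 171. 152. 195.] [0.497 0.275 0.071]
rack 0.67 [191.  95. 283. 136.] [ 0.692 -0.015  0.021]
rack 0.37 [133. 173. 148. 198.] [0.494 0.276 0.074]
side 473.95832663216703 [[ 0.94000436 -0.34065185  0.01865768]
 [-0.25519502 -0.73838194 -0.62423362]
 [ 0.22642283  0.58202098 -0.78101491]] [-0.49114219  0.10869295  1.32082136]
rod 0.76 [221. 141. 249. 219.] [ 0.439 -0.018  0.033]
square_frame 0.92 [262. 227. 296. 258.] [ 0.48  -0.268  0.067]
square_frame 0.88 [186. 243. 212. 270.] [ 0.275 -0.221  0.062]
square_frame 0.7 [222. 326. 253. 367.] [ 0.291 -0.483  0.063]
hex_frame 0.55 [212.  98. 240. 122.] [0.501 0.278 0.049]
rack 0.75 [288. 107. 351. 202.] [ 0.693 -0.023  0.023]
```

View pics/top0.png

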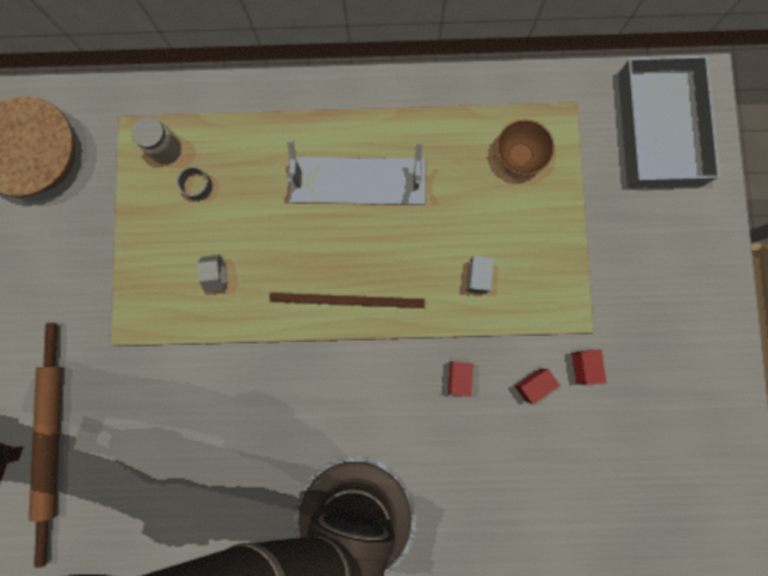

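View pics/side0.png

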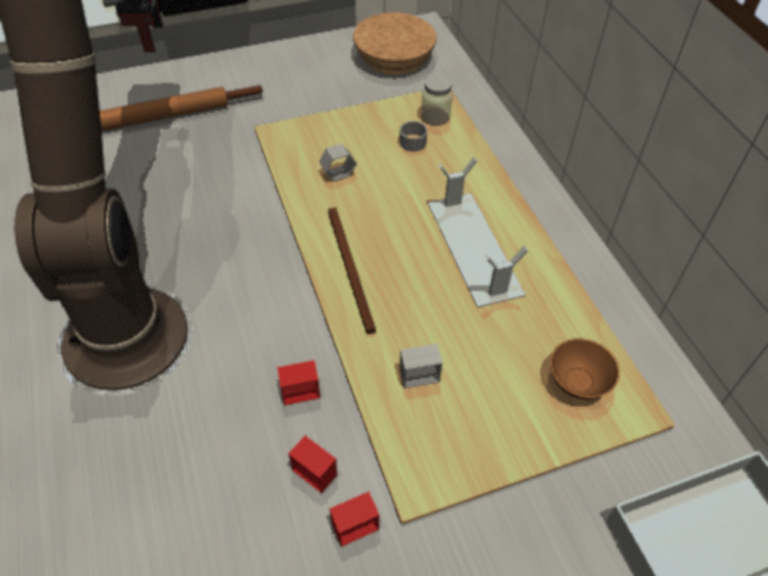

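The steel square frame shows in top picture at (480,275) of the enlarged view, that is pixel (320,184). The hex frame is at (141,182). The red look-alikes are at (307,253), (358,257) and (393,245), and the jar ring at (129,122). I choose the grey one on the board, right of the rod.

Run:
```python
from h import *
p=read_camera("top");save(p,"crop1.png",(290,155,350,215),8)
q=read_camera("side");save(q,"crop2.png",(250,215,310,275),8)
for P,n in((p,"top"),(q,"side")):
    W=world(P)
    for l in("rod","square_frame","rack","hex_frame"):
        for d in cut_out(P,l)[:4]:
            m=d["mask"]&(P["range_z"]>0); w=W[m]
            c=np.median(w,0)
            if l=="square_frame" and c[0]<.4: continue
            hi={"rod":(.026,.045),"square_frame":(.07,.09),"rack":(.016,.03),"hex_frame":(.07,.1)}[l]
            t=w[(w[:,2]>hi[0])&(w[:,2]<hi[1])]
            if len(t)>4: print(n,l,len(t),np.round(t.mean(0),4),cv2.minAreaRect((t[:,:2]*1000).astype(np.float32)))
            if l=="rack":
                t=w[w[:,2]>.06]; 
                for s in(1,-1):
                    k=t[(t[:,1]+.015)*s>0]; print("  fork",len(k),k.min(0),k.max(0),np.median(k,0))
    b=W[(abs(W[...,0]-.5)<.05)&(abs(W[...,1])<.1)&(W[...,2]>0)&(W[...,2]<.022)]
    print(n,"board z",np.median(b[:,2]))
```

```text
top rod 604 [0.4388 0.0087 0.0323] ((439.0274353027344, 9.142013549804688), (318.3447570800781, 18.260526657104492), 86.1169662475586)
top rod 16 [0.5131 0.2678 0.0326] ((500.9273986816406, 265.2598876953125), (58.52539825439453, 8.263177871704102), 10.750262260437012)
top square_frame 300 [ 0.48   -0.2625  0.0791] ((480.5145568847656, -263.07916259765625), (40.410865783691406, 65.50186157226562), 81.94560241699219)
top rack 2389 [ 0.6932 -0.0175  0.0204] ((697.9634399414062, -17.097198486328125), (289.4388732910156, 106.39463806152344), 87.53410339355469)
  fork 123 [0.6617229  0.10073262 0.06271916] [0.73826559 0.11362532 0.14251524] [0.70202528 0.10476695 0.10550474]
  fork 111 [ 0.65153955 -0.14848156  0.06098821] [ 0.72637266 -0.13469016  0.14044403] [ 0.69921526 -0.14207189  0.11201241]
top hex_frame 213 [0.4973 0.2807 0.0788] ((497.3551025390625, 281.01702880859375), (49.390708923339844, 41.069461822509766), 4.8645710945129395)
top board z 0.014365075811292672
side rod 508 [ 0.4399 -0.0015  0.0334] ((441.1974182128906, 6.4018402099609375), (319.0562744140625, 19.129507064819336), 86.28834533691406)
side square_frame 360 [ 0.4813 -0.266   0.0802] ((482.0729675292969, -265.1454162597656), (43.8526611328125, 65.84375762939453), 82.25884246826172)
side rack 2085 [ 0.6944 -0.0226  0.0216] ((725.8614501953125, 27.65594482421875), (391.8797302246094, 156.7257080078125), 87.39840698242188)
  fork 220 [0.6627671  0.09360657 0.0603444 ] [0.74136994 0.11333777 0.14078096] [0.70409166 0.10040519 0.09930683]
  fork 262 [ 0.65294167 -0.15483806  0.06021518] [ 0.73160669 -0.13546391  0.14281262] [ 0.69281305 -0.14937421  0.10276119]
side hex_frame 140 [0.498  0.2765 0.0795] ((499.9571228027344, 278.1135559082031), (50.16753005981445, 47.21036148071289), 5.613673686981201)
side board z 0.015639343875352426
```

```bash
python3 -c "
import cv2,numpy as np
cv2.imwrite('pics/cc.png',np.hstack([cv2.resize(cv2.imread('pics/crop%d.png'%i),(400,400)) for i in(1,2)]))"
```

```text
(no output)
```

View pics/cc.png

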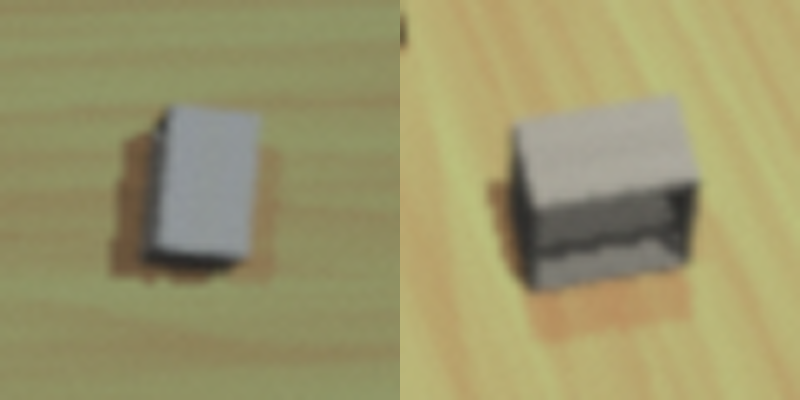

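The crop confirms an open square steel frame at (0.481,-0.264), yaw about -8°. The rod is at (0.439,0.009) with yaw about -3.9°, and the rack is at about (0.695,-0.019) with yaw about -2.5°. I'm moving over the rod.

send_rows([
  [1.25,-2.78,0,0,0,-3.8,8],
  [1.25,-2.78,0,0,0,-3.8,8],
  [1.25,-2.78,0,0,0,-3.8,8],
  [1.25,-2.78,0,0,0,-3.8,8],
  [1.25,-2.78,0,0,0,-3.8,6],
  [1.25,-2.78,0,0,0,-3.8,6],
  [1.25,-2.78,0,0,0,-3.8,5],
  [1.25,-2.78,0,0,0,-3.8,5],
  [1.25,-2.78,0,0,0,-3.8,5],
  [1.25,-2.78,0,0,0,-3.8,5],
])

```text
t: 1.83
eef_pos: [0.3159, 0.3159, 0.2229]
orientation: [-1.473, -2.775, -0.001]
contact_force: [1.0, 0.1, 0.5]
opening: 0.575
```

send_rows([
  [1.25,-2.78,0,0,0,-3.8,5],
  [1.25,-2.78,0,0,0,-3.8,5],
  [1.25,-2.78,0,0,0,-3.8,5],
  [1.25,-2.78,0,0,0,-3.8,5],
  [1.25,-2.78,0,0,0,-3.8,5],
  [1.25,-2.78,0,0,0,-3.8,5],
  [1.25,-2.78,0,0,0,-3.8,5],
  [1.25,-2.78,0,0,0,-3.8,5],
  [1.25,-2.78,0,0,0,-3.8,5],
  [1.25,-2.78,0,0,0,-3.8,5],
  [0,0,0,0,0,0,5],
  [0,0,0,0,0,0,5],
])

```text
t: 2.83
eef_pos: [0.4409, 0.0379, 0.2228]
orientation: [2.296, 2.144, 0.0]
contact_force: [-0.6, -0.3, -0.7]
opening: 0.565
```

```bash
cat >> h.py <<'E'
def pose():
    s=sense(); R=cv2.Rodrigues(np.array(s["orientation"],float))[0]
    print("t",round(s["t"],2),"tcp",np.round(s["eef_pos"],4),"jaw yaw",round(float(np.degrees(np.arctan2(R[1,1],R[0,1]))),2),"z",np.round(R[:,2],3),"y",np.round(R[:,1],3),"F",np.round(s["contact_force"],2),"open",round(s["opening"],3),"q",np.round(s["q"],2))
    return s
E
python3 - <<'E'
from h import *
s=pose();p=read_camera("wrist");save(p,"w1.png",scale=1.5)
W=world(p,s)
for d in cut_out(p,"rod"):
    w=W[d["mask"]&(p["range_z"]>0)];w=w[(w[:,2]>.027)&(w[:,2]<.04)]
    print(d["conf"],len(w),w.mean(0),cv2.minAreaRect((w[:,:2]*1000).astype(np.float32)),w.min(0),w.max(0))
E
```

```text
t 2.83 tcp [0.4409 0.0379 0.2228] jaw yaw -3.94 z [ 0. -0. -1.] y [ 0.998 -0.069  0.   ] F [-0.62 -0.28 -0.7 ] open 0.565 q [-0.71  0.09  0.55  2.04 -0.05  1.03 -0.2 ]
0.89 3966 [0.44073078 0.02860443 0.03344359] ((439.3460693359375, 8.504745483398438), (316.3946228027344, 17.992996215820312), 85.97122192382812) [ 0.42028616 -0.14932473  0.03030631] [0.45843323 0.16683067 0.03656135]
0.5 214 [ 0.68961339 -0.0290992   0.0335592 ] ((683.5549926757812, -15.495697021484375), (26.28791618347168, 253.01803588867188), 5.151321887969971) [ 0.68135243 -0.14038935  0.02701407] [0.70800467 0.11147796 0.0399622 ]
```

View pics/w1.png

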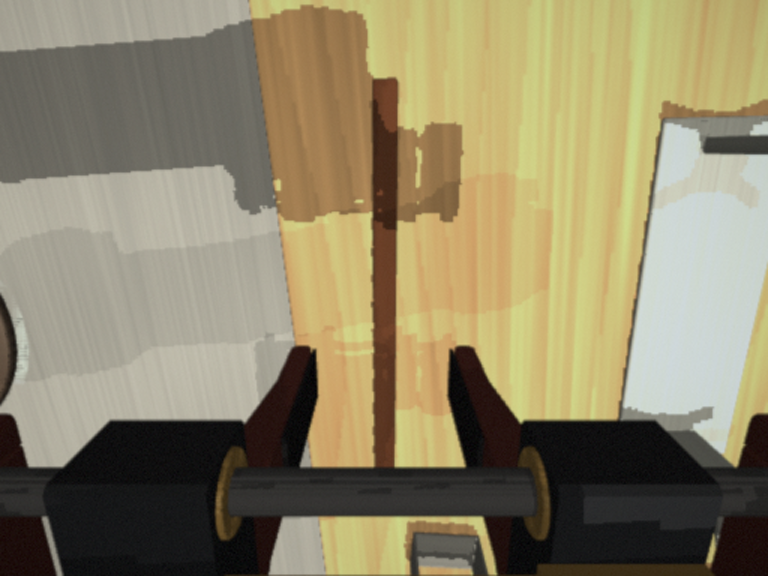

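The rod runs vertically through the picture (column about 385), centred between the fingers, so I can descend. The measured rod position agrees within 1 mm.

send_rows([
  [0,0,-3,0,0,0,5],
  [0,0,-3,0,0,0,5],
  [0,0,-3,0,0,0,5],
  [0,0,-3,0,0,0,5],
  [0,0,-3,0,0,0,5],
  [0,0,-2.5,0,0,0,5],
  [0,0,-1.5,0,0,0,5],
  [0,0,-1,0,0,0,5],
  [0,0,-0.4,0,0,0,5],
  [0,0,0,0,0,0,5],
])

```text
t: 3.77
eef_pos: [0.4402, 0.0399, 0.0183]
orientation: [-2.291, -2.149, 0.001]
contact_force: [0.2, 0.3, 1.0]
opening: 0.573
```

send_rows([
  [0,0,0,0,0,0,3],
  [0,0,0,0,0,0,2],
  [0,0,0,0,0,0,1.5],
  [0,0,0,0,0,0,1],
  [0,0,0,0,0,0,1],
  [0,0,0,0,0,0,1],
  [0,0,0,0,0,0,1],
  [0,0,0,0,0,0,1],
])

```text
t: 4.43
eef_pos: [0.4411, 0.0394, 0.0191]
orientation: [2.293, 2.147, 0.002]
contact_force: [-0.0, 0.5, 6.1]
opening: 0.202
```

send_rows([
  [0,0,0.7,0,0,0,1],
  [0,0,0.7,0,0,0,1],
  [0,0,0.7,0,0,0,1],
  [1.2,-1,0,0,0,-0.7,1],
  [1.2,-1,0,0,0,-0.7,1],
  [1.2,-1,0,0,0,-0.7,1],
  [1.2,-1,0,0,0,-0.7,1],
  [1.2,-1,0,0,0,-0.7,1],
  [1.2,-1,0,0,0,-0.5,1],
  [0,-0.4,0,0,0,0,1],
  [0,0,0,0,0,0,1],
])

```text
t: 5.35
eef_pos: [0.5125, -0.0258, 0.04]
orientation: [2.367, 2.064, -0.0]
contact_force: [-0.2, -0.1, -1.4]
opening: 0.2
```

```bash
cat > m.py <<'E'
from h import *
import sys
tag=sys.argv[1]
s=pose()
ims=[]
for n in ("side","top"):
    p=read_camera(n); W=world(p)
    save(p,tag+n+".png",(170,90,370,290) if n=="side" else (180,80,380,280),2)
    for l in("rod","square_frame"):
        for d in cut_out(p,l):
            w=W[d["mask"]&(p["range_z"]>0)]
            if len(w)<20: continue
            c=np.median(w,0)
            if l=="square_frame" and (c[0]<.4 or c[1]>.2): continue
            if l=="rod" and d["conf"]<.6: continue
            top=w[w[:,2]>np.percentile(w[:,2],95)-.008 if l!="rod" else abs(w[:,2]-c[2])<.012]
            r=cv2.minAreaRect((top[:,:2]*1000).astype(np.float32))
            lo,hi=w[w[:,1]<np.percentile(w[:,1],10)],w[w[:,1]>np.percentile(w[:,1],90)]
            print(n,l,round(d["conf"],2),"rect",np.round(r[0],1),np.round(r[1],1),round(r[2],1),"z",np.round(np.percentile(w[:,2],[5,50,95]),4),"zlo/hi y",np.round([lo[:,1].mean(),np.median(lo[:,2]),hi[:,1].mean(),np.median(hi[:,2])],4))
    ims.append(cv2.imread("pics/"+tag+n+".png"))
cv2.imwrite("pics/"+tag+".png",np.hstack(ims))
E
python3 m.py a
```

```text
t 5.35 tcp [ 0.5125 -0.0258  0.04  ] jaw yaw -7.83 z [ 0.    -0.001 -1.   ] y [ 0.991 -0.136  0.   ] F [-0.16 -0.07 -1.39] open 0.2 q [-0.4   0.5   0.46  2.06 -0.35  0.66  0.16]
side rod 0.96 rect [ 501.2 -112.1] [214.1  18.8] 81.9 z [0.0174 0.0537 0.0578] zlo/hi y [-0.2135  0.0514 -0.0312  0.054 ]
side square_frame 0.79 rect [ 481.7 -265.6] [41.8 65.5] 82.2 z [0.0157 0.0763 0.083 ] zlo/hi y [-0.2864  0.0545 -0.2463  0.079 ]
top rod 0.7 rect [ 494.8 -132. ] [160.1  18.9] 81.9 z [0.0436 0.0523 0.0562] zlo/hi y [-0.2011  0.0524 -0.0609  0.0518]
top square_frame 0.74 rect [ 479.8 -262.5] [40.4 65.6] 81.5 z [0.0141 0.0778 0.0821] zlo/hi y [-0.287   0.0762 -0.2427  0.0761]
```

View pics/a.png

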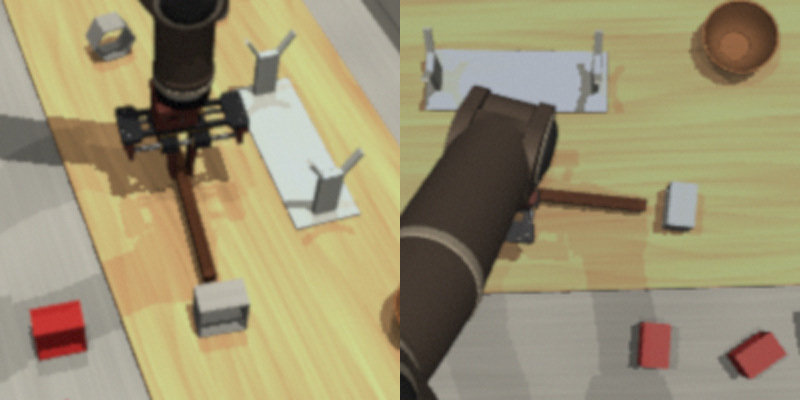

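The side picture (left) shows the rod tip at (208,275) pointing at the near mouth of the steel frame at (222,308). The rod is level and about 3 mm off centre, so I'll correct in x and slide it through.

send_rows([
  [0.3,0,0,0,0,0,1],
  [-0.2,-1.45,0,0,0,0,1],
  [-0.2,-1.45,0,0,0,0,1],
  [-0.2,-1.45,0,0,0,0,1],
  [-0.2,-1.45,0,0,0,0,1],
  [-0.2,-1.45,0,0,0,0,1],
  [-0.2,-1.45,0,0,0,0,1],
  [0,0,0,0,0,0,1],
])

```text
t: 6.32
eef_pos: [0.5032, -0.1147, 0.0399]
orientation: [2.369, 2.061, -0.001]
contact_force: [-0.0, -0.4, -0.6]
opening: 0.204
```

```bash
python3 m.py b
```

```text
t 6.32 tcp [ 0.5032 -0.1147  0.0399] jaw yaw -7.94 z [ 0.    -0.001 -1.   ] y [ 0.99  -0.138  0.001] F [-0.02 -0.43 -0.59] open 0.204 q [-0.23  0.5   0.46  2.05 -0.35  0.66  0.33]
side rod 0.91 rect [ 491.1 -204.1] [209.3  18.3] 82.0 z [0.044  0.0538 0.0578] zlo/hi y [-0.3038  0.0514 -0.1193  0.0539]
side square_frame 0.87 rect [ 481.8 -265.3] [43.7 64.9] 83.4 z [0.0159 0.0779 0.0834] zlo/hi y [-0.2869  0.0635 -0.2451  0.0781]
top rod 0.6 rect [ 497.9 -142.4] [315.1  18.5] 82.3 z [0.0421 0.0523 0.056 ] zlo/hi y [-0.2754  0.053  -0.1486  0.0515]
top square_frame 0.54 rect [ 480.2 -262.5] [39.1 64.9] 81.5 z [0.0206 0.0787 0.0827] zlo/hi y [-0.28    0.0789 -0.2432  0.0781]
```

View pics/b.png

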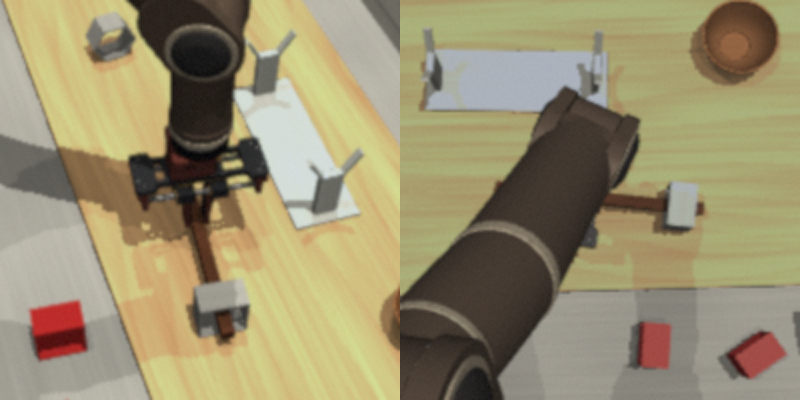

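The rod goes through the bore: its tip emerges at (226,328) in the side picture, and the frame hasn't moved. I'll push on to the carry position and lift gently.

send_rows([
  [-0.2,-1.48,0,0,0,0,1],
  [-0.2,-1.48,0,0,0,0,1],
  [-0.2,-1.48,0,0,0,0,1],
  [-0.2,-1.48,0,0,0,0,1],
  [-0.2,-1.48,0,0,0,0,1],
  [0,0,0.7,0,0,0,1],
  [0,0,0.7,0,0,0,1],
  [0,0,0.5,0,0,0,1],
  [0,0,0.3,0,0,0,1],
  [0,0,0.3,0,0,0,1],
  [0,0,0.3,0,0,0,1],
  [0,0,0.3,0,0,0,1],
])

```text
t: 7.62
eef_pos: [0.4935, -0.185, 0.0709]
orientation: [-2.365, -2.067, -0.0]
contact_force: [0.0, -0.4, -2.0]
opening: 0.202
```

send_rows([
  [0,0,0.3,0,0,0,1],
  [0,0,0.3,0,0,0,1],
  [0,0,0.3,0,0,0,1],
  [0,0,0.3,0,0,0,1],
  [0,0,0,0,0,0,1],
])

```text
t: 8.03
eef_pos: [0.4938, -0.1859, 0.0832]
orientation: [2.366, 2.066, 0.001]
contact_force: [0.2, -0.1, -1.7]
opening: 0.207
```

```bash
python3 m.py c
```

```text
t 8.03 tcp [ 0.4938 -0.1859  0.0832] jaw yaw -7.76 z [ 0.001 -0.    -1.   ] y [ 0.991 -0.135  0.001] F [ 0.23 -0.08 -1.74] open 0.207 q [-0.12  0.45  0.5   2.   -0.31  0.77  0.43]
side rod 0.92 rect [ 481.9 -273.7] [211.6  18.6] 82.6 z [0.0872 0.0967 0.1004] zlo/hi y [-0.3746  0.0947 -0.186   0.0975]
side square_frame 0.79 rect [ 481.  -268.8] [45.6 64.9] 82.2 z [0.0354 0.0977 0.1022] zlo/hi y [-0.2877  0.0948 -0.2496  0.0986]
top rod 0.65 rect [ 487.6 -215.1] [318.1  18.7] 82.5 z [0.0138 0.0944 0.0987] zlo/hi y [-0.3749  0.088  -0.063   0.0942]
top square_frame 0.7 rect [ 476.2 -264.2] [37.4 58.5] 82.1 z [0.0653 0.0974 0.1009] zlo/hi y [-0.2818  0.0983 -0.2459  0.096 ]
```

View pics/c.png

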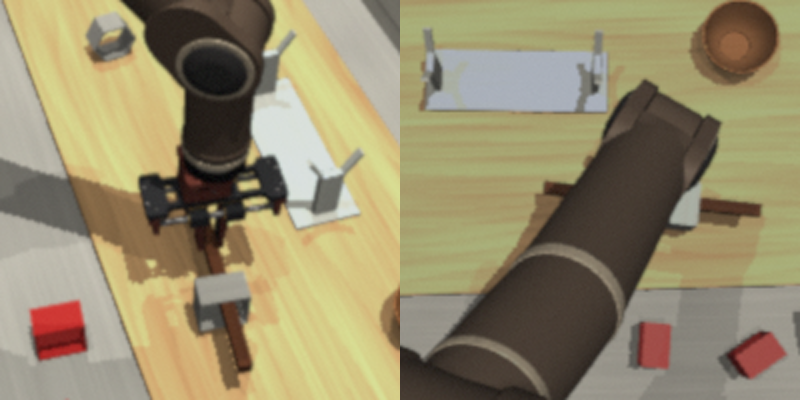

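The frame hangs on the rod: its top wall is at z≈0.098 and its bottom is clear of the board. I'll raise it and carry it.

send_rows([
  [0,0,0.6,0,0,0,1],
  [0,0,1.2,0,0,0,1],
  [0,0,1.4,0,0,0,1],
  [0,0,1.4,0,0,0,1],
  [0,0,1.4,0,0,0,1],
  [0,0,1.4,0,0,0,1],
  [0,0,1.2,0,0,0,1],
  [0,0,0.6,0,0,0,1],
  [0,0.4,0,0,0,0,1],
  [0,0.8,0,0,0,0.5,1],
  [0,1.2,0,0,0,0.5,1],
  [0,1.2,0,0,0,0.5,1],
])

```text
t: 9.33
eef_pos: [0.493, -0.1482, 0.1738]
orientation: [-2.337, -2.097, 0.001]
contact_force: [-0.0, 1.2, -3.0]
opening: 0.204
```

send_rows([
  [0,1.3,0,0,0,0.5,1],
  [0,1.3,0,0,0,0.5,1],
  [0,1.3,0,0,0,0.5,1],
  [0,1.3,0,0,0,0.5,1],
  [0,1.3,0,0,0,0.5,1],
  [0,1.3,0,0,0,0.5,1],
  [0,1.3,0,0,0,0.5,1],
  [0,1.3,0,0,0,0.3,1],
  [0,1.3,0,0,0,0,1],
  [0,1.3,0,0,0,0,1],
  [0,1.3,0,0,0,0,1],
  [0,0.9,0,0,0,0,1],
])

```text
t: 10.33
eef_pos: [0.4935, 0.0042, 0.1746]
orientation: [-2.267, -2.175, -0.0]
contact_force: [0.4, 0.2, -1.8]
opening: 0.205
```

```bash
python3 m.py d
python3 - <<'E'
from h import *
s=pose();p=read_camera("wrist");save(p,"w2.png",scale=1.5)
W=world(p,s)
for d in cut_out(p,"rack"):
    w=W[d["mask"]&(p["range_z"]>0)];w=w[(w[:,2]>.015)&(w[:,2]<.027)]
    if len(w)>9:print(d["conf"],len(w),w.mean(0),cv2.minAreaRect((w[:,:2]*1000).astype(np.float32)))
E
```

```text
t 10.33 tcp [0.4935 0.0042 0.1746] jaw yaw -2.38 z [-0.  0. -1.] y [ 0.999 -0.042 -0.   ] F [ 0.41  0.21 -1.76] open 0.205 q [-0.5   0.25  0.47  1.99 -0.14  0.93 -0.  ]
side rod 0.81 rect [490.1 -81.9] [220.1  18.9] 87.6 z [0.1307 0.1878 0.1913] zlo/hi y [-0.187   0.1853  0.009   0.1886]
side square_frame 0.94 rect [487.9 -88. ] [68.3 65.4] 86.5 z [0.1238 0.1869 0.1936] zlo/hi y [-0.0986  0.1865 -0.0106  0.1244]
top rod 0.77 rect [ 487.2 -105. ] [161.9  17.8] 88.0 z [0.183  0.1873 0.1906] zlo/hi y [-0.1797  0.1869 -0.0304  0.1872]
top square_frame 0.65 rect [486.5 -76.3] [39.8 64.4] 86.0 z [0.1278 0.1896 0.1928] zlo/hi y [-0.094   0.1899 -0.0561  0.1885]
t 10.63 tcp [0.4935 0.0014 0.1747] jaw yaw -2.51 z [ 0. -0. -1.] y [ 0.999 -0.044  0.   ] F [ 0.24 -0.65 -2.23] open 0.202 q [-0.5   0.25  0.47  1.99 -0.14  0.93  0.  ]
0.56 23247 [ 0.69275307 -0.00387166  0.02146181] ((696.6709594726562, -70.18025207519531), (114.98690795898438, 396.6072998046875), 0.5956592559814453)
```

View pics/d.png

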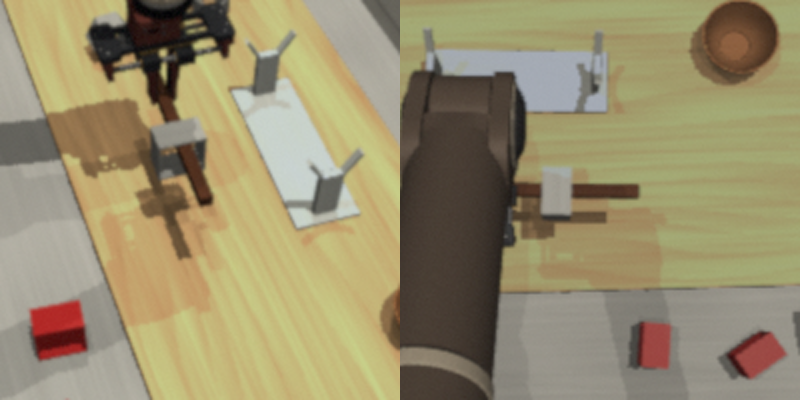

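View pics/w2.png

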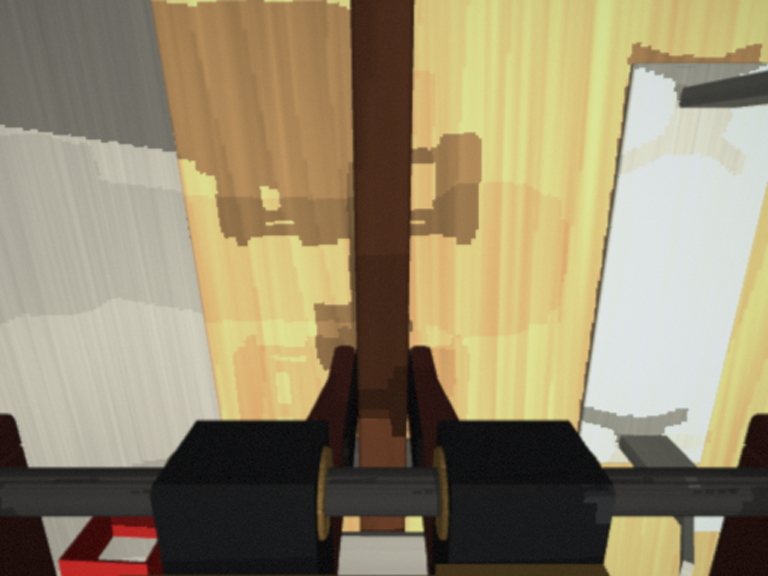

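The frame is still on the rod at y≈-0.078. Next I move out over the rack, with the frame going between the forks.

send_rows([
  [0.5,0.1,0,0,0,0,1],
  [1,0.1,0,0,0,0,1],
  [1.3,0.1,0,0,0,0,1],
  [1.3,0.1,0,0,0,0,1],
  [1.3,0.1,0,0,0,0,1],
  [1.3,0.1,0,0,0,0,1],
  [1.3,0.1,0,0,0,0,1],
  [1.3,0.1,0,0,0,0,1],
  [1.3,0.1,0,0,0,0,1],
  [1.3,0.1,0,0,0,0,1],
  [1.3,0.1,0,0,0,0,1],
])

```text
t: 11.65
eef_pos: [0.627, 0.0133, 0.1742]
orientation: [2.268, 2.174, -0.0]
contact_force: [0.8, 0.1, -1.2]
opening: 0.202
```

send_rows([
  [1.3,0,0,0,0,0,1],
  [1.3,0,0,0,0,0,1],
  [1.3,0,0,0,0,0,1],
  [1.3,0,0,0,0,0,1],
  [1.2,0,0,0,0,0,1],
  [0.8,0,0,0,0,0,1],
  [0,0,0,0,0,0,1],
  [0,0,0,0,0,0,1],
])

```text
t: 12.32
eef_pos: [0.6976, 0.0131, 0.1739]
orientation: [-2.268, -2.173, 0.001]
contact_force: [-0.6, -0.5, -1.8]
opening: 0.202
```

```bash
python3 m.py e
python3 - <<'E'
from h import *
s=pose()
for n in("top","side"):
    p=read_camera(n);W=world(p)
    save(p,"e2"+n+".png",(180,70,300,160) if n=="top" else (270,90,370,210),4)
    # fork tips: points z .11-.15 
    for yc in(.106,-.143):
        k=(abs(W[...,1]-yc)<.025)&(W[...,2]>.115)&(W[...,2]<.15)&(abs(W[...,0]-.695)<.06)&(p["range_z"]>0)
        w=W[k]
        if len(w): print(n,yc,len(w),np.round(w.min(0),4),np.round(w.max(0),4))
        k=(abs(W[...,1]-yc)<.04)&(W[...,2]>.165)&(W[...,2]<.21)&(abs(W[...,0]-.695)<.03)&(p["range_z"]>0)
        w=W[k]
        if len(w): print("  rod?",len(w),np.round(w.min(0),4),np.round(w.max(0),4),np.round(np.median(w,0),4))
E
```

```text
t 12.32 tcp [0.6976 0.0131 0.1739] jaw yaw -2.45 z [-0.001 -0.    -1.   ] y [ 0.999 -0.043 -0.001] F [-0.61 -0.5  -1.85] open 0.202 q [-0.37  0.6   0.44  1.47 -0.27  1.13  0.08]
side square_frame 0.79 rect [692.8 -70. ] [42.6 67. ] 87.5 z [0.1266 0.1794 0.1934] zlo/hi y [-0.0898  0.1794 -0.0369  0.1532]
top rod 0.85 rect [689.9 -94.2] [161.   19.6] 87.2 z [0.174  0.1865 0.1903] zlo/hi y [-0.1688  0.1861 -0.0189  0.1862]
top square_frame 0.95 rect [688.8 -65.1] [36.  65.4] 88.6 z [0.1413 0.1892 0.1928] zlo/hi y [-0.0821  0.1892 -0.0478  0.1894]
t 12.62 tcp [0.6973 0.0133 0.175 ] jaw yaw -2.45 z [ 0.  0. -1.] y [ 0.999 -0.043  0.   ] F [ 0.74 -0.6  -1.56] open 0.197 q [-0.37  0.6   0.44  1.48 -0.27  1.13  0.08]
top -0.143 39 [ 0.6508 -0.148   0.1164] [ 0.7312 -0.1347  0.1419]
  rod? 207 [ 0.6785 -0.1749  0.171 ] [ 0.6979 -0.105   0.1937] [ 0.6862 -0.141   0.1865]
side 0.106 22 [0.6622 0.0975 0.1153] [0.721  0.111  0.1416]
  rod? 25 [0.6908 0.0693 0.173 ] [0.7062 0.1391 0.1933] [0.6936 0.0881 0.1893]
side -0.143 62 [ 0.6521 -0.154   0.1151] [ 0.7323 -0.137   0.1432]
  rod? 230 [ 0.679  -0.1816  0.1679] [ 0.7026 -0.1034  0.1945] [ 0.6873 -0.1466  0.1874]
```

View pics/e.png

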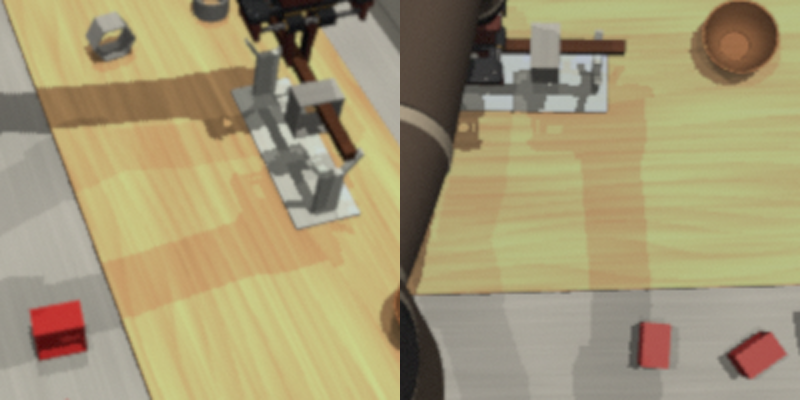

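View pics/e2side.png

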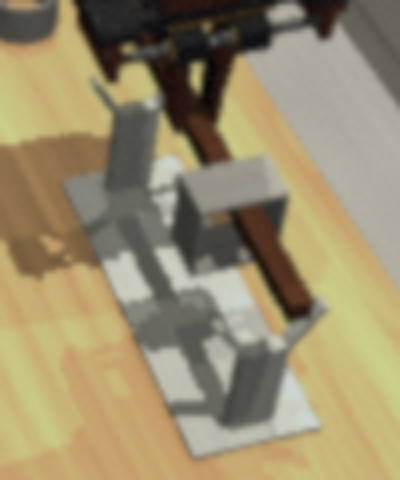

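The frame at (310,105) in the left picture hangs between the forks, and the rod overhangs both forks. The rod is about 3 mm short in x relative to the fork middles, so I'll correct that and lower.

send_rows([
  [0.3,0,0,0,0,0,1],
  [0,0,-0.6,0,0,0,1],
  [0,0,-0.9,0,0,0,1],
  [0,0,-0.9,0,0,0,1],
  [0,0,-0.9,0,0,0,1],
  [0,0,-0.9,0,0,0,1],
  [0,0,-0.5,0,0,0,1],
  [0,0,-0.3,0,0,0,1],
  [0,0,0,0,0,0,1],
])

```text
t: 13.47
eef_pos: [0.7001, 0.0132, 0.1236]
orientation: [-2.268, -2.173, 0.002]
contact_force: [-0.1, -0.3, -2.1]
opening: 0.204
```

```bash
python3 m.py f
python3 - <<'E'
from h import *
a=read_camera("side");save(a,"fs.png",(270,90,370,210),5)
b=read_camera("top");save(b,"ft.png",(180,70,300,160),5)
x,y=cv2.imread("pics/fs.png"),cv2.imread("pics/ft.png")
y=cv2.resize(y,(400,300));x=cv2.resize(x,(400,480));c=np.zeros((480,800,3),np.uint8);c[:,:400]=x;c[:300,400:]=y
cv2.imwrite("pics/f2.png",c)
E
```

```text
t 13.47 tcp [0.7001 0.0132 0.1236] jaw yaw -2.45 z [-0.001 -0.    -1.   ] y [ 0.999 -0.043 -0.001] F [-0.15 -0.25 -2.11] open 0.204 q [-0.36  0.65  0.42  1.51 -0.29  1.04  0.1 ]
side rod 0.71 rect [696.1 -61.8] [239.2  18.2] 87.2 z [0.1268 0.1368 0.1408] zlo/hi y [-0.1759  0.1357  0.0051  0.1366]
side square_frame 0.86 rect [693.4 -91.1] [94.7 67.3] 85.7 z [0.0241 0.1297 0.143 ] zlo/hi y [-0.0908  0.1232 -0.0174  0.0246]
top square_frame 0.72 rect [693.4 -65.6] [40.6 65.2] 88.5 z [0.0884 0.1399 0.1433] zlo/hi y [-0.0835  0.1405 -0.0442  0.1354]
```

View pics/f2.png

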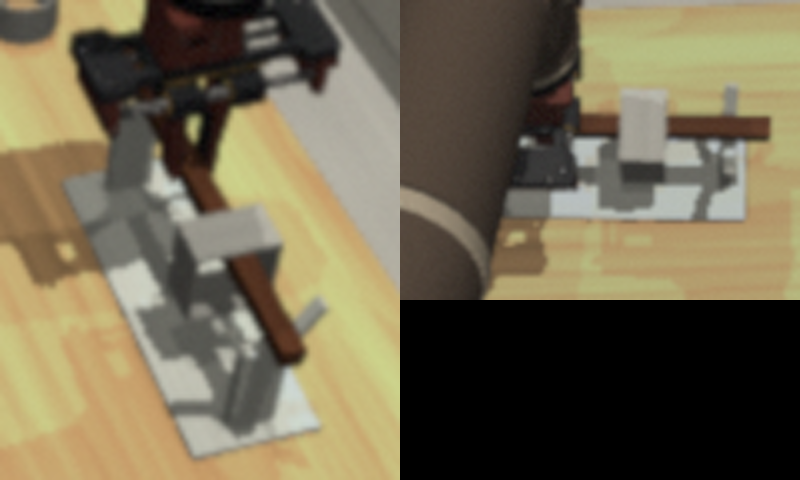

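The rod lies within the prongs of both forks. Its right end crosses the near fork at (285,345). I'll lower it slowly to contact.

send_rows([
  [0,0,-0.3,0,0,0,1],
  [0,0,-0.3,0,0,0,1],
  [0,0,-0.3,0,0,0,1],
  [0,0,-0.15,0,0,0,1],
  [0,0,-0.1,0,0,0,1],
  [0,0,0,0,0,0,1],
])

```text
t: 14.37
eef_pos: [0.7004, 0.0132, 0.1127]
orientation: [-2.268, -2.173, 0.001]
contact_force: [-0.4, -0.4, -2.0]
opening: 0.205
```

send_rows([
  [0,0,-0.1,0,0,0,1],
  [0,0,-0.1,0,0,0,1],
  [0,0,0,0,0,0,1],
])

```text
t: 14.62
eef_pos: [0.7005, 0.0133, 0.111]
orientation: [-2.268, -2.173, 0.0]
contact_force: [-0.1, 0.2, -1.6]
opening: 0.201
```

send_rows([
  [0,0,-0.1,0,0,0,1],
  [0,0,0,0,0,0,1],
])

```text
t: 14.78
eef_pos: [0.7005, 0.0133, 0.11]
orientation: [-2.268, -2.173, 0.0]
contact_force: [0.1, -0.3, -1.8]
opening: 0.2
```

send_rows([
  [0,0,-0.1,0,0,0,1],
  [0,0,0,0,0,0,1],
])

```text
t: 14.95
eef_pos: [0.7007, 0.0133, 0.1093]
orientation: [2.268, 2.173, 0.0]
contact_force: [-0.1, 1.2, -1.5]
opening: 0.202
```

```bash
python3 m.py g
python3 - <<'E'
from h import *
a=read_camera("side");save(a,"gs.png",(270,90,370,210),5)
E
```

```text
t 14.95 tcp [0.7007 0.0133 0.1093] jaw yaw -2.45 z [ 0.  0. -1.] y [ 0.999 -0.043  0.   ] F [-0.1   1.18 -1.54] open 0.202 q [-0.35  0.67  0.42  1.52 -0.3   1.01  0.1 ]
side rod 0.95 rect [697.3 -47. ] [272.2  19.8] 87.8 z [0.1118 0.1226 0.1268] zlo/hi y [-0.177   0.1215  0.0511  0.1203]
side square_frame 0.91 rect [691.  -95.8] [95.  66.1] 82.4 z [0.0619 0.1211 0.1288] zlo/hi y [-0.09    0.1188 -0.0496  0.1103]
top rod 0.7 rect [693.4 -93. ] [161.6  19.1] 87.4 z [0.1108 0.1215 0.1256] zlo/hi y [-0.1677  0.1211 -0.0172  0.1214]
top square_frame 0.86 rect [693.2 -65.9] [39.  66.5] 85.6 z [0.0713 0.1238 0.1274] zlo/hi y [-0.0833  0.1241 -0.0474  0.1221]
```

View pics/gs.png

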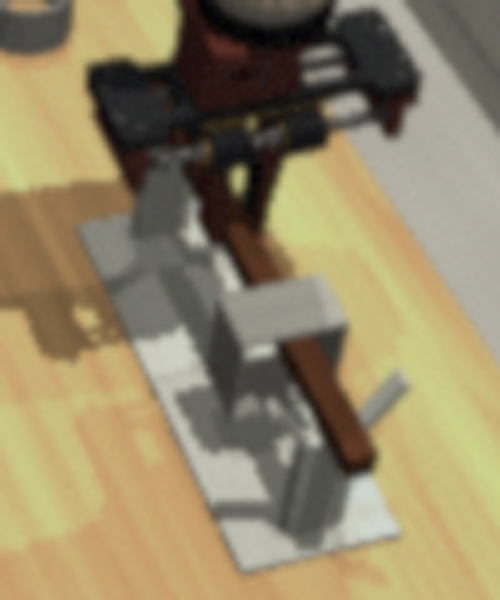

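send_rows([
  [0,0,-0.1,0,0,0,1],
  [0,0,0,0,0,0,1],
])

```text
t: 15.47
eef_pos: [0.7007, 0.0132, 0.1093]
orientation: [2.268, 2.173, 0.001]
contact_force: [-3.0, -0.3, 6.5]
opening: 0.202
```

send_rows([
  [0,0,-0.1,0,0,0,1],
  [0,0,0,0,0,0,1],
])

```text
t: 15.63
eef_pos: [0.7007, 0.0132, 0.1092]
orientation: [2.268, 2.173, 0.002]
contact_force: [-5.6, 1.2, 13.1]
opening: 0.199
```

send_rows([
  [-0.1,0,0.1,0,0,0,1],
  [-0.1,0,0,0,0,0,1],
  [0,0,0,0,0,0,1],
])

```text
t: 15.88
eef_pos: [0.6998, 0.0133, 0.1093]
orientation: [2.267, 2.172, 0.004]
contact_force: [2.3, -0.5, 6.1]
opening: 0.203
```

```bash
python3 -c "
from h import *
pose()"
```

```text
t 15.88 tcp [0.6998 0.0133 0.1093] jaw yaw -2.44 z [ 0.003  0.    -1.   ] y [ 0.999 -0.043  0.003] F [ 2.25 -0.52  6.09] open 0.203 q [-0.35  0.66  0.42  1.53 -0.3   1.01  0.1 ]
```

Force and height show the rod resting on the seats (z stops at 0.109). I'll ease off and open.

send_rows([
  [0.05,0,0.05,0,0,0,1],
  [0,0,0,0,0,0,1.9],
  [0,0,0,0,0,0,2.2],
  [0,0,0,0,0,0,2.6],
  [0,0,0,0,0,0,3],
  [0,0,0,0,0,0,3.5],
  [0,0,0,0,0,0,4],
  [0,0,0,0,0,0,4.5],
  [0,0,0,0,0,0,4.5],
])

```text
t: 16.63
eef_pos: [0.699, 0.0132, 0.1086]
orientation: [-2.268, -2.173, 0.0]
contact_force: [0.1, 0.1, -0.3]
opening: 0.512
```

```bash
python3 m.py i
python3 - <<'E'
from h import *
a=read_camera("side");save(a,"is.png",(270,90,370,210),5)
E
```

```text
t 16.63 tcp [0.699  0.0132 0.1086] jaw yaw -2.45 z [-0. -0. -1.] y [ 0.999 -0.043 -0.   ] F [ 0.12  0.13 -0.31] open 0.512 q [-0.35  0.67  0.42  1.53 -0.3   1.01  0.1 ]
side rod 0.61 rect [696.  -68.1] [229.4  19.2] 87.6 z [0.1128 0.1231 0.127 ] zlo/hi y [-0.178   0.1209  0.0287  0.1235]
side square_frame 0.56 rect [691.2 -94.7] [105.1  67. ] 83.3 z [0.0216 0.1159 0.1288] zlo/hi y [-0.0989  0.1216 -0.0123  0.0225]
top rod 0.89 rect [693.1 -94.5] [164.4  18.8] 87.6 z [0.1092 0.1215 0.1257] zlo/hi y [-0.1698  0.1214 -0.0171  0.1215]
top square_frame 0.56 rect [692.4 -65.2] [39.8 66.6] 84.5 z [0.0729 0.124  0.1277] zlo/hi y [-0.0832  0.1241 -0.0464  0.121 ]
```

View pics/is.png

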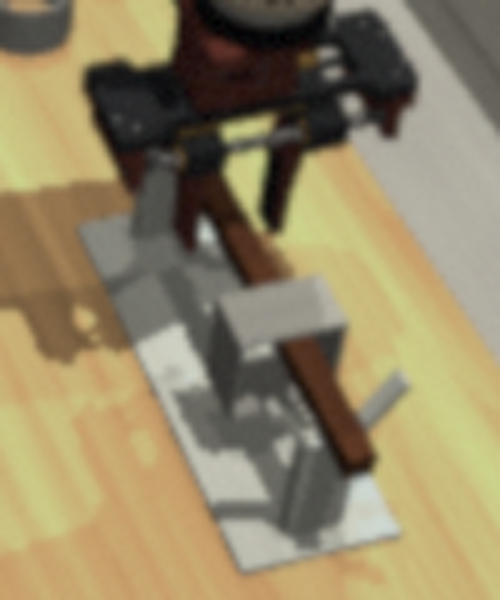

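The rod stayed put with the fingers open, and the frame hangs between the forks. Now I retreat straight up and then back.

send_rows([
  [0,0,0.5,0,0,0,4.5],
  [0,0,1,0,0,0,4.5],
  [0,0,1.5,0,0,0,4.5],
  [0,0,2,0,0,0,4.5],
  [0,0,2,0,0,0,4.5],
  [0,0,2,0,0,0,4.5],
  [0,0,2,0,0,0,4.5],
  [0,0,2,0,0,0,4.5],
  [-2.5,0,0,0,0,0,4.5],
  [-3,0,0,0,0,0,4.5],
  [-3,0,0,0,0,0,4.5],
  [-3,0,0,0,0,0,4.5],
])

```text
t: 17.98
eef_pos: [0.5829, 0.013, 0.2396]
orientation: [2.268, 2.173, 0.001]
contact_force: [1.1, 0.3, -0.2]
opening: 0.515
```

send_rows([
  [-3,1,0,0,0,0,4.5],
  [-3,2,0,0,0,0,4.5],
  [-3,2,0,0,0,0,4.5],
  [-2,2,0,0,0,0,4.5],
  [-1,2,0,0,0,0,4.5],
  [0,0,0,0,0,0,4.5],
])

```text
t: 18.48
eef_pos: [0.4621, 0.1072, 0.2399]
orientation: [-2.262, -2.178, -0.004]
contact_force: [0.0, -0.2, -0.1]
opening: 0.517
```

```bash
python3 m.py j
python3 - <<'E'
from h import *
a=read_camera("side");save(a,"js.png",(270,90,370,210),5)
E
```

```text
t 18.48 tcp [0.4621 0.1072 0.2399] jaw yaw -2.16 z [ 0.001  0.003 -1.   ] y [ 0.999 -0.038  0.   ] F [ 0.03 -0.2  -0.12] open 0.517 q [-0.7   0.13  0.41  1.95 -0.06  1.07 -0.3 ]
side rod 0.72 rect [698.5 -21.2] [321.4  20. ] 87.7 z [0.1112 0.1227 0.1268] zlo/hi y [-0.1745  0.1213  0.123   0.122 ]
top rod 0.63 rect [698.9 -17.9] [318.   25.1] 87.6 z [0.1072 0.1212 0.1253] zlo/hi y [-0.163   0.1213  0.1286  0.1209]
top square_frame 0.8 rect [692.9 -66.2] [36.3 67.5] 83.2 z [0.0864 0.1243 0.1281] zlo/hi y [-0.0819  0.1246 -0.0503  0.1242]
```

View pics/js.png

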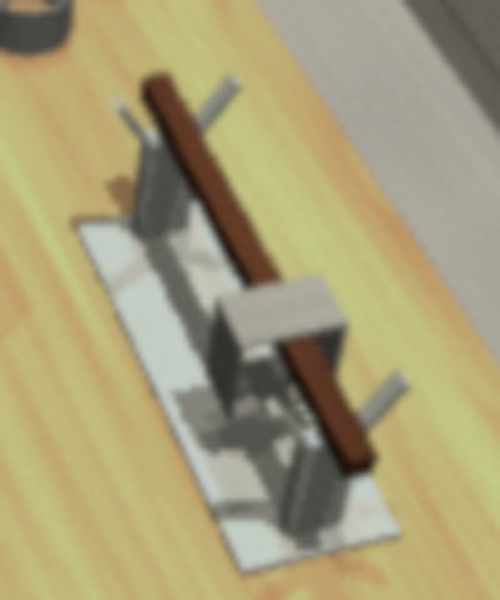

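View pics/j.png

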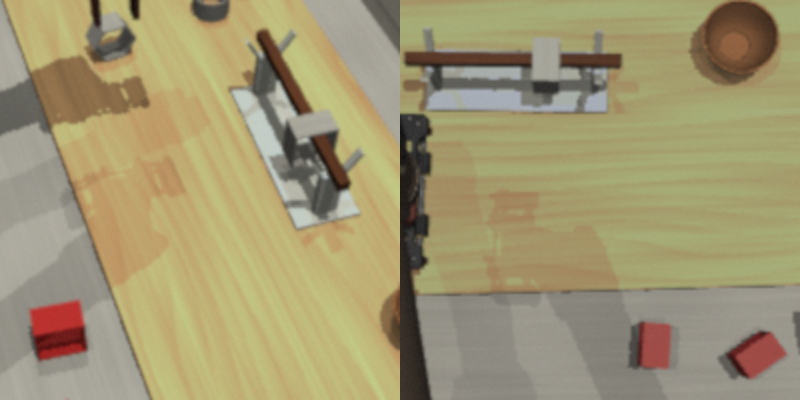

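The rod lies across both forks, level at z≈0.122, with about 29 mm of overhang at each end. The frame hangs at (315,135) in the side picture, between the forks, and the hex frame at (110,35) is untouched. I'm handing it in.

```bash
python3 -c "
from h import *
pose();print(finish_job())"
```

```text
t 18.83 tcp [0.4646 0.1022 0.2387] jaw yaw -2.56 z [ 0. -0. -1.] y [ 0.999 -0.045  0.   ] F [ 0.06 -0.43 -0.21] open 0.514 q [-0.69  0.13  0.42  1.95 -0.06  1.07 -0.29]
the job is handed in; nothing more can be done
None
```

The rod now lies across both forks of the drip rack with the steel square frame hanging on it between them. I handed the job in at about 19 s of the 56 s allowed. I gripped only the rod, slid it through the frame's bore, lifted and carried the frame on it, laid the rod down and let go.

- **Final pictures:** the rod is level (top at about 0.122 m), seated in both forks with roughly 29 mm overhanging at each end. The frame hangs about 5 cm to the right of the rack's middle, clear of the forks and the base.
- **Other objects:** the hex frame and the red look-alikes were not touched. The gripper is well clear of everything.
- **Forces:** the highest wrist reading I saw was about 14 N, when the rod met the rack seats. It included a sideways 5.6 N, which I eased off before releasing.
- **Disagreements:** the top and side cameras differed by 2–3 mm in x, within what the fork seats allow. In the last check the frame detector missed the frame in the side picture, but it was plain to see there and the top camera confirmed it.

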